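# Clamp the notebook in the drilling jig

## Task

The wire-bound notebook lies loose in the drilling jig and is to be drilled for its cord. Slide it home along the jig's board with your fingertips, under the drill-bush plate and flush against both fences, then push the toggle clamp's handle over and down until it snaps past centre and the clamp holds the notebook there. Only push: pick nothing up, and leave the pen, the glue stick and the bracelet beside the jig alone.

Things in the scene. Friction and masses are not known exactly. Their poses are not given: they have to be found in the camera images.
- jig: Drilling jig, fixed to the desk: plywood board 195 x 280 mm, 12 mm thick, two aluminium fences 18 mm high above it, a drill-bush plate and a steel toggle clamp. Origin on the desk; x points to the back fence, y to the left. Board: x -100 to +95, y -140 to +140, top z = 12 mm. Inner face of the back fence x = +80 (y -140 to +82); of the side fence y = +60 (x -41 to +77).
- bush (a point): Top of the drill bush in the jig's back plate: a steel plate 36 mm wide, reaching 28 mm forward of the back fence's face, underside 18 mm and bush top 28.5 mm above the board. The notebook's rear edge slides under it.
- note_pad: Black notebook, 146 x 109 mm, cover 12 mm thick, 0.09 to 0.18 kg, lying flat on the board 15 to 45 mm short of both fences, turned up to 0.15 rad. Origin: underside; edges at x = -73, +73, y = -54 and, with the wire binding (13 to 16 mm high), y = +55 mm. Its wire side looks to the robot, +x to the side fence. Home: origin at jig x = +26, y = -13 mm, its x axis along jig y.
- pad_corner (a point): The notebook's rear left lower corner (its own x = +73, y = -54 mm), which belongs in the corner of the two fences.
- jig_corner (a point): The inner corner of the two fences on the board's top: x = +80, y = +60, z = +12 mm in the jig's frame.
- clamp_pivot (a point): Pivot of the clamp's arm: jig x = +30, y = +90, z = +58 mm, in a steel frame 46 x 50 mm left of the side fence. The arm, 75 mm long and 16 mm wide, swings in the jig's y-z plane. Open, it leans up to the right: its end is near jig y = +58, z = +126 mm.
- clamp_foot: Sprung rubber foot, 18 mm across, on a spindle near the end of the clamp's arm. Origin: centre of its underside. It comes down on the notebook 35 mm to the right of the side fence and, with the clamp locked, presses with some 14 N.
- clamp_handle (a joint): Clamp handle, rad: 0 open (as it starts), 1.31 dead centre, 1.40 locked at its stop. Grows as the handle is pushed to the left (jig +y) and down. Light friction holds it open; beyond about 0.6 its weight may let it sink until the foot touches the notebook at about 1.0. From there it needs about 2 to 3 N at its tip and springs back if let go, until past centre it snaps to the stop.
- handle_hinge (a point): The handle's fixed hinge: jig x = +30, y = +107, z = +26 mm; axis along the jig's x. The grip's axis does not meet it: it runs 20 mm beside it. At dead centre the grip lies level, 22 mm above the hinge, pointing to jig +y; the joint turns that shape about the hinge (open: stood up by 1.31 rad; locked: dipped by 0.09 rad).
- handle_tip (a point): Outer end of the handle's round black grip, on the grip's axis, 120 mm from the hinge. Grip 13 mm thick, its last 70 mm free to push on. Open: jig y = +116, z = +146 mm, leaning a little to the left; locked: y = +226, z = +38 mm.
- pen_c: Blue pen, 145 mm long, lying right of the jig; leave alone. Origin: middle, underside.
- glue_stick: Glue stick, 27 mm thick, 92 mm tall, standing behind the handle's side of the jig; leave alone. Origin: middle, underside.
- bracelet_1: Brown bead bracelet, 70 mm across, 12 mm high, lying left of the jig; leave alone. Origin: middle, underside.

How it is judged:
By the outcome, as a careful person would: the job done as asked, in the order asked, and still so for the second after the job is handed in, with the robot touching nothing.
It also fails if it takes over 54 s, if anything falls off the work surface, if the arm or the gripper's body presses on something with over 40 N, if the wrist force passes 120 N, or if a joint passes its speed limit or range.

## Robot

A 7-joint arm with a two-finger parallel gripper is mounted at the origin on a cart in front of the work surface, level with it; the furniture and walls round the work are solid. World frame = base frame: x ahead of the robot, y to its left, z up, the work surface at z = 0. Lengths are in m, angles in rad, forces in N, time in s.
With the tool pointing down it reaches from about 0.4 to 0.85 m from the base axis. Payload 10.4 kg.
Tool frame: the origin (TCP) lies at the very end of the fingers, on their centre line; the grasp point (between the pads) lies 19 mm behind it (grip_point_offset is the distance from the TCP to the grasp point, in m); z points along the fingers, y is the line along which they close (so a half turn about z gives the same grasp; the last joint's range is limited). The gripper opens to 87 mm and grips with 3 to 60 N. Pads are 19 mm wide; open, the fingers measure 117 mm over their backs; the gripper's body (75 mm by 190 mm) begins 51 mm behind the grasp point.
Start: joints at [1.283, 0.332, -0.065, 1.46, 0.022, 1.35, -0.088], TCP at [0.164, -0.603, 0.223] pointing down, gripper open.
Joint ranges: [-2.6, 2.6], [-0.5, 2.12], [-1.47, 1.34], [0.16, 2.42], [-1.27, 4.41], [0.06, 2.06], [-2.6, 2.6]. Speed limits (rad/s): [2.22, 2.22, 2.79, 2.79, 3.14, 3.14, 3.14].

## Interface

Orientations are given as a unit quaternion [x, y, z, w].
In Python, from bench import * gives the robot as it stands.
- The arm moves only by the tool play_rows, never from a script. Its argument "increments" is text: rows parted by semicolons, each of 7 numbers parted by spaces: the turn, a rotation vector about the tool's x, y, z in rad, then the shift along the tool's x, y, z in m, then the opening, from 0 (shut) to 1 (fully open). A call has 1 to 8 rows; each row is the pose to reach, as a shift and turn from the pose commanded when the call began, along the tool's axes at that moment; what a row does not reach only later rows make up. A row lasts 1/10 s, in which the tool goes at most 50 mm and 8.59 degrees, less where a joint would pass 70% of its speed; a pose out of reach is approached as far as the arm can. A call with a gripper value outside its range is refused whole. The fingers move at their own pace and stop on an object; "grip_force" is the grip in N (left out, the last holds). Time passes only in rows, so rows that repeat a pose let the fingers close. It gives the time, the measured TCP pose, the force, the opening and the grip force at its end, in the units of the state.
- read_state(): the state, without advancing time (a new reading comes with each control period).
- camera(name): name is "scene" or "top" or "wrist"; returns a dict with "color" (420x560x3 uint8, red, green, blue), "fx", "fy", "cx", "cy" (pixels), "camera_from_world" (4x4, takes a point from world to camera coordinates); the wrist camera has in their place "mount" (4x4, takes a point from camera to tool coordinates, whose origin is the TCP and whose axes are the flange's). Camera axes: x right, y down, z forward; pixel columns grow to the right and rows downward; lengths in m; the calibration is good to about 2 mm. A picture is of the moment at which its call begins: read the wrist's pose just before it. There is no depth.
- close_job(): hands the job in; it is judged then, once.
The state is a dict: "time": time; "joint_positions": joint angles; "joint_vel": joint speeds; "joint_torque": joint torques, N m; "ee_pos": TCP position; "eef_rot": TCP orientation; "ft_force": force on the tool from outside, world axes, zero at the start; "torque": the same for the moment, N m; "width": finger opening in m; "grip_force": force on a finger pad.
Only numpy, scipy, OpenCV 4.12 (cv2) and the standard library are available. Lean on these libraries where they do the work, as an engineer would, in place of code of your own. Each camera call takes 0.05 s, during which the arm holds its last target. There are 200 camera calls.

## Working session

There is one attempt and no reset: what is moved stays moved. The work goes in short steps, Python scripts to look and compute and a tool call to move; the robot and the scene stay as the last step left them, time stands still between calls to the robot, and variables do not carry over. Pictures are saved under pics/ and viewed, at most 10 in all, crops included, and the job is handed in when it is done.

Besides the shell and the picture viewer there is one more tool, called after "Emit:" as name(argument=value, ...), one argument or row to a line, values as JSON. play_rows: Moves the arm, as the interface text tells. Its arguments: {"type":"object","properties":{"increments":{"type":"string"},"grip_force":{"type":"number"}},"required":["increments"]}

```bash
mkdir -p pics; python3 - <<'E'
from bench import *
import cv2,numpy as np
s=read_state();print(s)
for n in("scene","top"):
    c=camera(n);cv2.imwrite(f"pics/{n}0.png",c["color"][:,:,::-1]);print(n,c["fx"],c["fy"],c["cx"],c["cy"],np.round(c["camera_from_world"],4).tolist())
E
```

```text
{'time': 0.0, 'joint_positions': array([ 1.28343511,  0.33290311, -0.06467721,  1.46096814,  0.02161974,
        1.34990336, -0.08852028]), 'joint_vel': array([-0.00098867,  0.00025163, -0.00128288,  0.00033062,  0.00080746,
       -0.00070635,  0.00022161]), 'joint_torque': array([ 1.10611763e-03, -6.23245597e+01,  2.50128529e-02, -3.89888227e+01,
       -6.14255201e-02,  3.96992464e-02,  9.35988123e-05]), 'ee_pos': array([ 0.16341758, -0.60284106,  0.22172158]), 'eef_rot': array([ 9.91251254e-01,  1.31986361e-01, -1.45529568e-04, -7.28625902e-04]), 'ft_force': array([-0.19873187,  0.36434104, -0.02861028]), 'torque': array([0.01967924, 0.07816358, 0.00234944]), 'grip_force': 0.0, 'width': 0.08702287542685391}
scene 425.05967183991964 425.05967183991964 277.99390177193885 204.22625195221008 [[0.687, -0.7264, -0.0198, -0.3324], [-0.4727, -0.4261, -0.7714, 0.3469], [0.5518, 0.5393, -0.6361, 0.6236], [0.0, 0.0, 0.0, 1.0]]
top 423.5719206575644 423.5719206575644 279.08732089891515 203.82932127503614 [[0.0212, -0.9998, 0.0011, 0.0024], [-0.9666, -0.0208, -0.2553, 0.5569], [0.2553, 0.0043, -0.9669, 0.9081], [0.0, 0.0, 0.0, 1.0]]
```

View pics/scene0.png

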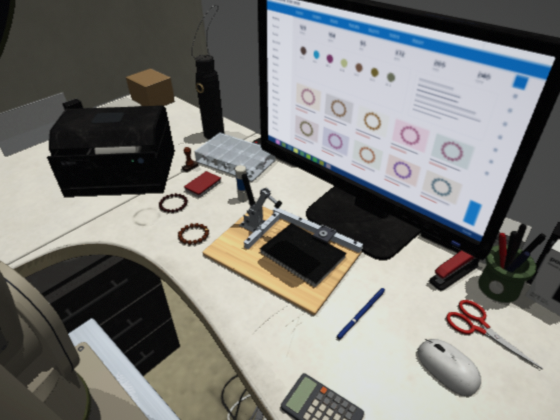

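View pics/top0.png

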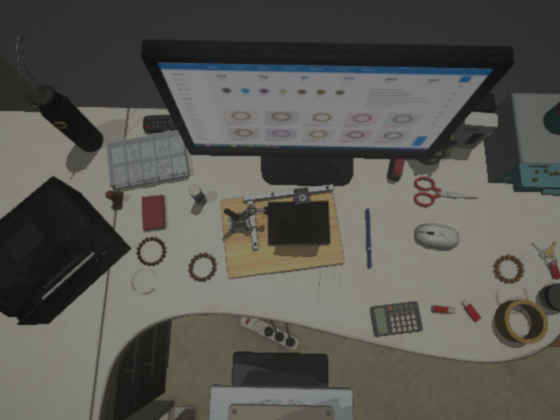

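The scene view shows the jig at about (285,255) with the clamp to its left. In the top view the board spans about (221,190) to (343,276), with the notebook at about (298,223).

```bash
cat > h.py <<'E'
import cv2,numpy as np
from bench import *
def cast(c,uv,z):
    T=c["camera_from_world"];R,t=T[:3,:3],T[:3,3]
    uv=np.atleast_2d(uv).astype(float)
    d=np.c_[(uv[:,0]-c["cx"])/c["fx"],(uv[:,1]-c["cy"])/c["fy"],np.ones(len(uv))]@R
    o=-R.T@t
    return o+d*((z-o[2])/d[:,2])[:,None]
def proj(c,P):
    T=c["camera_from_world"];p=np.atleast_2d(P)@T[:3,:3].T+T[:3,3]
    return np.c_[p[:,0]/p[:,2]*c["fx"]+c["cx"],p[:,1]/p[:,2]*c["fy"]+c["cy"]]
E
python3 - <<'E'
from h import *
for n,(x0,y0,x1,y1) in(("top",(205,170,355,290)),("scene",(195,150,370,310))):
    c=camera(n);im=c["color"][:,:,::-1].copy()
    hsv=cv2.cvtColor(im,cv2.COLOR_BGR2HSV)
    m=cv2.inRange(hsv,(8,70,90),(28,255,255));m[:y0]=0;m[y1:]=0;m[:,:x0]=0;m[:,x1:]=0
    cs=max(cv2.findContours(m,cv2.RETR_EXTERNAL,cv2.CHAIN_APPROX_NONE)[0],key=cv2.contourArea)
    q=cv2.approxPolyDP(cv2.convexHull(cs),6,True)[:,0]
    print(n,q.tolist(),np.round(cast(c,q,.012),4).tolist())
    k=cv2.inRange(hsv,(0,0,0),(180,255,45));k[:y0]=0;k[y1:]=0;k[:,:x0]=0;k[:,x1:]=0
    for cc in cv2.findContours(k,cv2.RETR_EXTERNAL,cv2.CHAIN_APPROX_NONE)[0]:
        if cv2.contourArea(cc)>600:
            r=cv2.approxPolyDP(cv2.convexHull(cc),5,True)[:,0];print(' dark',r.tolist(),np.round(cast(c,r,.024),4).tolist())
    cr=cv2.resize(im[y0:y1,x0:x1],None,fx=4.2 if n=="top" else 3.7,fy=4.2 if n=="top" else 3.7,interpolation=cv2.INTER_CUBIC);cv2.imwrite(f"pics/{n}1.png",cr)
E
```

```text
top [[331, 191], [342, 263], [228, 276], [224, 239], [257, 212]] [[0.6084, -0.1135, 0.012], [0.4306, -0.1379, 0.012], [0.3943, 0.1312, 0.012], [0.4822, 0.1454, 0.012], [0.5508, 0.0682, 0.012]]
 dark [[327, 202], [328, 242], [269, 243], [269, 203]] [[0.5766, -0.102, 0.024], [0.4782, -0.1037, 0.024], [0.4728, 0.0364, 0.024], [0.5711, 0.0391, 0.024]]
 dark [[351, 175], [344, 184], [270, 183], [262, 170]] [[0.6472, -0.162, 0.024], [0.6234, -0.1443, 0.024], [0.6221, 0.038, 0.024], [0.6555, 0.0588, 0.024]]
scene [[203, 251], [243, 216], [282, 219], [360, 253], [320, 307], [305, 309]] [[0.389, 0.1286, 0.012], [0.523, 0.1483, 0.012], [0.5759, 0.0741, 0.012], [0.6068, -0.1194, 0.012], [0.444, -0.1445, 0.012], [0.422, -0.1271, 0.012]]
 dark [[261, 248], [292, 223], [344, 254], [315, 283]] [[0.47, 0.0351, 0.024], [0.5712, 0.0392, 0.024], [0.5722, -0.1028, 0.024], [0.4736, -0.1076, 0.024]]
 dark [[265, 150], [289, 150], [369, 189], [369, 255], [308, 218]] [[0.7457, 0.2967, 0.024], [0.79, 0.2469, 0.024], [0.7887, -0.0172, 0.024], [0.6041, -0.1419, 0.024], [0.6078, 0.0237, 0.024]]
```

View pics/top1.png

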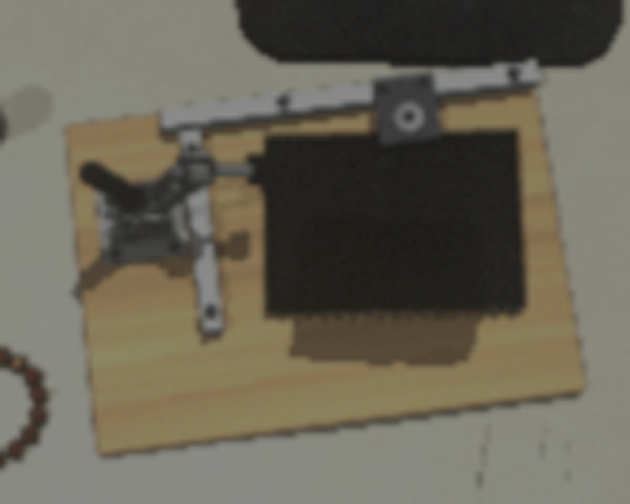

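View pics/scene1.png

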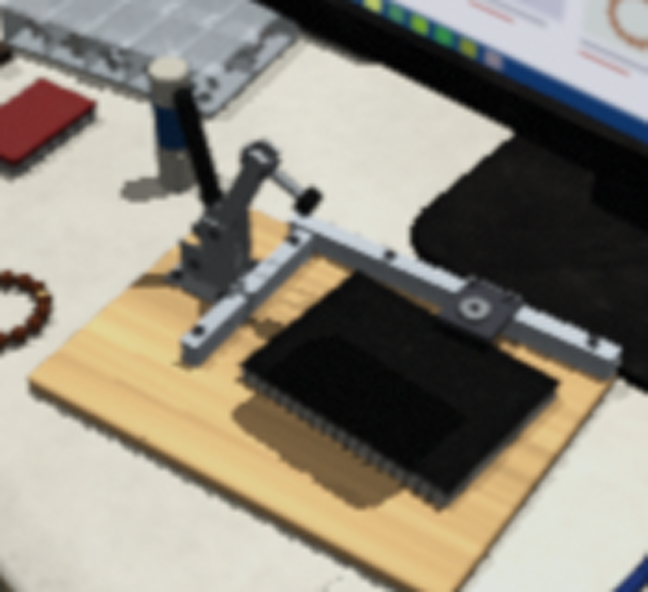

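The crops show the notebook 15–30 mm short of both fences. The bush plate is at crop (408,117) in the top view, and the clamp stands open with its handle leaning left. Next I refine the poses with line fits and check monitor clearance.

```bash
cat >> h.py <<'E'
def fitrect(c,quad,mask,z):
    "refine an image quad by line fits to the mask contour; returns edges as world (point,dir)"
    cs=max(cv2.findContours(mask,cv2.RETR_EXTERNAL,cv2.CHAIN_APPROX_NONE)[0],key=cv2.contourArea)[:,0].astype(float)
    out=[]
    for a,b in zip(quad,np.roll(quad,-1,0)):
        d=(b-a)/np.linalg.norm(b-a);L=np.linalg.norm(b-a);r=cs-a;t=r@d;n=r@np.array([-d[1],d[0]])
        p=cs[(t>.12*L)&(t<.88*L)&(abs(n)<3)]
        if len(p)<8: out.append(None);continue
        l=cv2.fitLine(cast(c,p,z)[:,:2].astype(np.float32),cv2.DIST_HUBER,0,.001,.001).ravel()
        out.append(l)
    return out
E
python3 - <<'E'
from h import *
c=camera("top");im=c["color"][:,:,::-1].copy();hsv=cv2.cvtColor(im,cv2.COLOR_BGR2HSV)
w=np.zeros(im.shape[:2],np.uint8);w[170:290,205:355]=255
m=cv2.inRange(hsv,(8,50,60),(30,255,255))&w
m=cv2.morphologyEx(m,cv2.MORPH_OPEN,np.ones((3,3)))
Q=np.array([[221,200.],[335,190],[343.,263],[228.5,277]])
for nm,l in zip(("rear","right","front","left"),fitrect(c,Q,m,.012)): print("board",nm,None if l is None else (np.round(l,4),))
k=cv2.inRange(hsv,(0,0,0),(180,255,45))&w
Q=np.array([[269,203],[327,202],[328,242],[269,243.]])
E=fitrect(c,Q,k,.024)
for nm,l in zip(("rear","right","front","left"),E): print("pad",nm,np.round(l,4))
for nm,uv,z in(("bush",(302.1,197.9),.0405),("RLcorner",(221,200.2),.012),("handletip?",(226.5,210.5),.146),("glue top",(196,190),.092)): print(nm,np.round(cast(c,uv,z),4))
# monitor lower-left corner, two views
s=camera("scene")
def ray(c,uv): return cast(c,uv,0)[0],cast(c,uv,.3)[0]
a0,a1=ray(c,(190,152)); b0,b1=ray(s,(265,112))
da,db=a1-a0,b1-b0
x=np.linalg.lstsq(np.c_[da,-db],b0-a0,rcond=None)[0];print("monitor LL",a0+da*x[0],b0+db*x[1])
E
```

```text
board rear (array([ 0.0868, -0.9962,  0.5922,  0.0393], dtype=float32),)
board right (array([ 0.9887,  0.1497,  0.5167, -0.1297], dtype=float32),)
board front (array([ 0.1498, -0.9887,  0.4102, -0.0053], dtype=float32),)
board left (array([0.9885, 0.1514, 0.481 , 0.1446], dtype=float32),)
pad rear [ 0.0506 -0.9987  0.5739 -0.0366]
pad right [ 0.9992  0.0393  0.5269 -0.1028]
pad front [ 0.0214 -0.9998  0.4743 -0.0353]
pad left [0.9996 0.0273 0.515  0.0376]
bush [[ 0.5811 -0.0405  0.0405]]
RLcorner [[0.5788 0.158  0.012 ]]
handletip? [[0.5202 0.1254 0.146 ]]
glue top [[0.5801 0.2048 0.092 ]]
monitor LL [0.62366898 0.19668076 0.21592061] [0.64118547 0.18226631 0.21948484]
```

```bash
cat >> h.py <<'E'
from scipy.spatial.transform import Rotation as Ro
YAW=.150;O=np.array([.5071,.0082])
X=np.array([np.cos(YAW),np.sin(YAW)]);Y=np.array([-X[1],X[0]])
def to(jx,jy,z,yaw=0.,s=None):
    "rotvec and shift in tool axes from here to jig (mm) pose, tool down, tool x at jig yaw"
    s=s or read_state();R=Ro.from_quat(s["eef_rot"])
    p=np.r_[O+X*jx/1e3+Y*jy/1e3,z/1e3]
    G=Ro.from_euler("z",YAW+yaw)*Ro.from_quat([1,0,0,0])
    print(np.round((R.inv()*G).as_rotvec(),4),np.round(R.inv().apply(p-s["ee_pos"]),4),"rows",np.linalg.norm(p-s["ee_pos"])/.05)
def st():
    s=read_state();d=s["ee_pos"][:2]-O
    R=Ro.from_quat(s["eef_rot"]);f=s["ft_force"]
    print("t",round(s["time"],2),"jig",np.round([d@X*1e3,d@Y*1e3,s["ee_pos"][2]*1e3],1),"yaw",round(np.arctan2(*R.as_matrix()[1::-1,0])-YAW,3),"Fjig",np.round([f[:2]@X,f[:2]@Y,f[2]],1),"q",np.round(s["joint_positions"],2),"w",s["width"])
    return s
E
python3 -c "
from h import *
st();to(-85,-40,120)"
```

```text
t 0.3 jig [-431.  -553.1  222.3] yaw 0.115 Fjig [ 0.6  0.9 -0.8] q [ 1.28  0.33 -0.06  1.46  0.02  1.35 -0.09] w 0.08688884964043998
[-0.0004  0.      0.1148] [ 0.4025 -0.4701  0.1025] rows 12.545782295971303
```

Emit:
play_rows(
  increments="0 0 0.06 0.04 -0.04 0 1;0 0 0.115 0.08 -0.08 0 1;0 0 0.115 0.11 -0.12 0 1;0 0 0.115 0.14 -0.16 0 1;0 0 0.115 0.17 -0.2 0 1;0 0 0.115 0.2 -0.235 0 1;0 0 0.115 0.23 -0.27 0 1;0 0 0.115 0.26 -0.305 0 1",
)

```text
time: 1.1
ee_pos: [0.3346, -0.2401, 0.2228]
eef_rot: [0.997, 0.075, 0.0, 0.0]
ft_force: [0.3, -0.2, 0.9]
width: 0.087
grip_force: 0.0
```

```bash
python3 -c "
from h import *
st();to(-85,-40,100)"
```

```text
t 1.1 jig [-207.7 -219.7  222.8] yaw -0.0 Fjig [ 0.2 -0.3  0.9] q [ 0.93 -0.13 -0.38  1.96 -0.05  1.3  -0.86] w 0.08702439310107261
[ 0.001  -0.0002 -0.0004] [ 0.1226 -0.1799  0.1226] rows 4.996943891150505
```

Emit:
play_rows(
  increments="0 0 0 0.02 -0.04 0 1;0 0 0 0.05 -0.08 0.02 1;0 0 0 0.08 -0.12 0.04 1;0 0 0 0.11 -0.15 0.06 1;0 0 0 0.122 -0.18 0.09 1;0 0 0 0.122 -0.18 0.12 1;0 0 0 0.122 -0.18 0.12 1",
)

```text
time: 1.8
ee_pos: [0.4256, -0.0447, 0.0996]
eef_rot: [0.997, 0.076, -0.003, -0.001]
ft_force: [-0.2, -0.2, 1.0]
width: 0.0871
grip_force: 0.0
```

```bash
python3 -c "
from h import *
st();to(-85,-40,17)
c=camera('wrist');cv2.imwrite('pics/w0.png',c['color'][:,:,::-1])"
```

```text
t 1.8 jig [-88.5 -40.1  99.6] yaw 0.002 Fjig [-0.2 -0.2  1. ] q [ 0.7   0.06 -0.71  2.07  0.05  1.03 -1.45] w 0.08708313425943176
[-0.0025  0.0053  0.0022] [0.0039 0.0001 0.0826] rows 1.6542819848879498
```

View pics/w0.png

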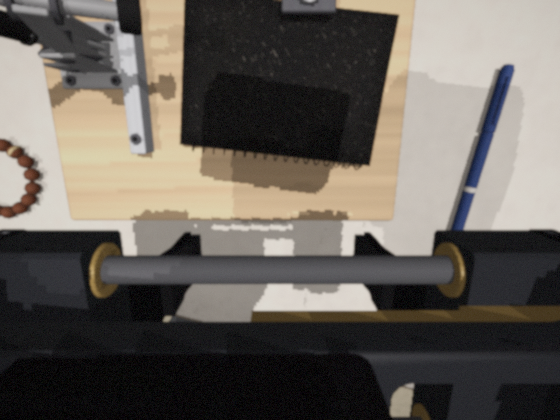

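The wrist view shows the wire edge running (183,148)–(370,165) and the board's front edge at row 218, which matches the measurements. I lower the fingers and push toward the back fence.

Emit:
play_rows(
  increments="0 0 0 0 0 0.03 1;0 0 0 0 0 0.06 1;0 0 0 0.002 0 0.079 1;0 0 0 0.003 0 0.082 1;0 0 0 0.008 0 0.082 1;0 0 0 0.015 0 0.082 1;0 0 0 0.02 0 0.082 1;0 0 0 0.025 0 0.082 1",
)

```text
time: 2.65
ee_pos: [0.4537, -0.0422, 0.0214]
eef_rot: [0.997, 0.075, 0.001, 0.0]
ft_force: [-1.5, -0.7, 0.1]
width: 0.0871
grip_force: 0.4
```

```bash
python3 -c "
from h import *
st();to(-39,-40,17)"
```

```text
t 2.65 jig [-60.3 -41.9  21.4] yaw -0.0 Fjig [-1.5 -0.5  0.1] q [ 0.62  0.26 -0.68  2.07  0.22  0.87 -1.6 ] w 0.08706811235318863
[ 0.0008 -0.0012 -0.0004] [ 0.0213 -0.0019  0.0044] rows 0.43655713937973223
```

Emit:
play_rows(
  increments="0 0 0 0.003 0 0.004 1;0 0 0 0.006 0 0.004 1;0 0 0 0.009 0 0.004 1;0 0 0 0.012 -0.001 0.004 1;0 0 0 0.015 -0.001 0.004 1;0 0 0 0.018 -0.002 0.004 1;0 0 0 0.018 -0.002 0.004 1",
)

```text
time: 3.35
ee_pos: [0.4706, -0.0371, 0.0166]
eef_rot: [0.997, 0.075, 0.0, -0.0]
ft_force: [0.1, 0.8, 0.8]
width: 0.087
grip_force: 0.0
```

```bash
python3 -c "
from h import *
st();to(-39,-40,17)"
```

```text
t 3.35 jig [-42.8 -39.3  16.6] yaw 0.0 Fjig [0.2 0.7 0.8] q [ 0.6   0.31 -0.67  2.03  0.25  0.88 -1.64] w 0.0870294138488406
[-0.0001 -0.0005  0.0001] [ 0.0038  0.0007 -0.0004] rows 0.07833709588314382
```

Emit:
play_rows(
  increments="0 0 0 0.002 0 0 1;0 0 0 0.004 0 0 1;0 0 0 0.006 0 0 1;0 0 0 0.008 0 0 1;0 0 0 0.008 0 0 1",
)

```text
time: 3.85
ee_pos: [0.4749, -0.0368, 0.0157]
eef_rot: [0.997, 0.075, -0.004, 0.0]
ft_force: [-14.7, -2.0, 11.3]
width: 0.0872
grip_force: 7.2
```

```bash
python3 -c "
from h import *
st();c=camera('wrist');cv2.imwrite('pics/w1.png',c['color'][:,:,::-1])"
```

```text
t 3.85 jig [-38.6 -39.7  15.7] yaw -0.0 Fjig [-14.9   0.2  11.3] q [ 0.59  0.32 -0.67  2.02  0.26  0.89 -1.64] w 0.08723272121789044
```

View pics/w1.png

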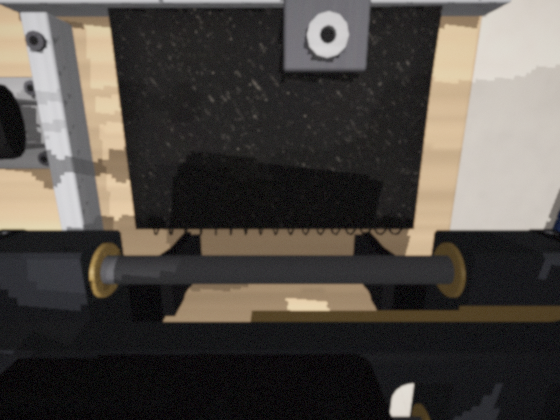

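The notebook is square against the back fence at 15 N, with the bush plate over its rear edge at (328,35). Next I push from the right.

Emit:
play_rows(
  increments="0 0 0 -0.015 0 0 1;0 0 0 -0.02 0 -0.02 0.5;0 0 0 -0.01 0.04 -0.045 0;0 0 0 0.01 0.08 -0.045 0;0 0 0 0.03 0.115 -0.045 0;0 0 0 0.06 0.115 -0.045 0;0 0 0 0.06 0.115 -0.045 0;0 0 0 0.06 0.115 -0.03 0",
)

```text
time: 4.7
ee_pos: [0.5561, -0.1407, 0.0474]
eef_rot: [0.997, 0.075, 0.002, 0.0]
ft_force: [-0.3, -0.4, 0.1]
width: 0.039
grip_force: 0.0
```

```bash
python3 -c "
from h import *
st();to(24,-150,17)"
```

```text
t 4.7 jig [  26.2 -154.5   47.4] yaw 0.0 Fjig [-0.4 -0.3  0.1] q [ 0.66  0.45 -0.6   1.76  0.29  1.02 -1.47] w 0.03902831960738196
[ 0.0006 -0.003   0.0004] [-0.0023 -0.0045  0.0304] rows 0.6168591159165246
```

Emit:
play_rows(
  increments="0 0 0 -0.002 0 0.01 0;0 0 0 -0.002 0 0.02 0;0 0 0 -0.002 0 0.03 0;0 0 0 -0.002 0 0.03 0;0 0 0 -0.002 0 0.03 0;0 0 0 -0.002 -0.005 0.03 0;0 0 0 -0.002 -0.01 0.03 0;0 0 0 -0.002 -0.015 0.03 0",
)

```text
time: 5.5
ee_pos: [0.5505, -0.1258, 0.017]
eef_rot: [0.997, 0.075, 0.0, 0.0]
ft_force: [0.3, -0.4, -0.3]
width: 0.0003
grip_force: 0.0
```

Emit:
play_rows(
  increments="0 0 0 0 -0.004 0 0;0 0 0 0 -0.008 0 0;0 0 0 0 -0.012 0 0;0 0 0 0 -0.016 0 0;0 0 0 0 -0.02 0 0;0 0 0 0 -0.024 0 0;0 0 0 0 -0.026 0 0;0 0 0 0 -0.028 0 0",
)

```text
time: 6.3
ee_pos: [0.5461, -0.0987, 0.0166]
eef_rot: [0.997, 0.075, 0.0, 0.0]
ft_force: [0.3, 0.0, 0.2]
width: 0.0004
grip_force: 0.4
```

```bash
python3 -c "
from h import *
st();to(24,-101,17)"
```

```text
t 6.3 jig [  22.6 -111.6   16.6] yaw -0.0 Fjig [ 0.3 -0.   0.2] q [ 0.6   0.46 -0.6   1.83  0.31  0.95 -1.56] w 0.00044852702756592827
[ 0.0002 -0.     -0.0002] [ 0.0014 -0.0106 -0.0004] rows 0.2129883465676472
```

Emit:
play_rows(
  increments="0 0 0 0 -0.003 0 0;0 0 0 0 -0.006 0 0;0 0 0 0 -0.009 0 0;0 0 0 0 -0.011 0 0;0 0 0 0 -0.012 0 0",
)

```text
time: 6.8
ee_pos: [0.5443, -0.0866, 0.0166]
eef_rot: [0.997, 0.075, 0.0, 0.0]
ft_force: [1.2, -0.9, 0.9]
width: 0.0001
grip_force: 0.4
```

```bash
python3 -c "
from h import *
st();c=camera('wrist');cv2.imwrite('pics/w2.png',c['color'][:,:,::-1])"
```

```text
t 6.8 jig [ 22.6 -99.3  16.6] yaw 0.0 Fjig [ 1.1 -1.1  0.9] q [ 0.58  0.46 -0.61  1.84  0.31  0.95 -1.58] w 0.00013780158628669937
```

View pics/w2.png

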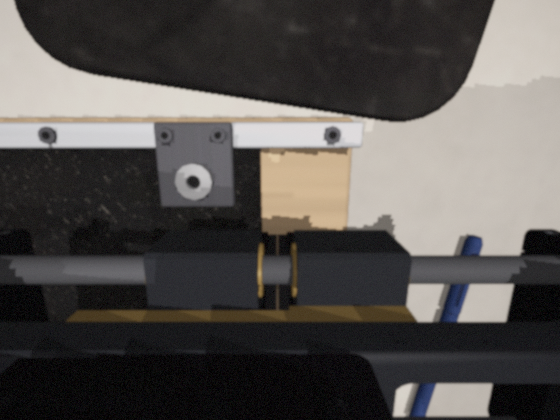

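The right edge at column 262 is square and the rear edge is still on the back fence, but only about 1 N of force means it hasn't reached the side fence. I keep pushing.

Emit:
play_rows(
  increments="0 0 0 0 -0.002 0 0;0 0 0 0 -0.004 0 0;0 0 0 0 -0.006 0 0;0 0 0 0 -0.006 0 0",
)

```text
time: 7.25
ee_pos: [0.5438, -0.0828, 0.0167]
eef_rot: [0.997, 0.074, 0.0, 0.001]
ft_force: [0.7, -6.1, -0.2]
width: 0.0001
grip_force: 3.2
```

Emit:
play_rows(
  increments="0 0 0 0 -0.002 0 0;0 0 0 0 -0.003 0 0;0 0 0 0 -0.003 0 0",
)

```text
time: 7.55
ee_pos: [0.5437, -0.0827, 0.017]
eef_rot: [0.997, 0.073, 0.001, 0.003]
ft_force: [2.1, -13.9, -0.5]
width: 0.0008
grip_force: 7.4
```

```bash
python3 -c "
from h import *
st();c=camera('scene');cv2.imwrite('pics/s2.png',cv2.resize(c['color'][150:310,195:370,::-1],None,fx=3.7,fy=3.7,interpolation=cv2.INTER_CUBIC))"
```

```text
t 7.55 jig [ 22.6 -95.4  17. ] yaw -0.004 Fjig [ -0.  -14.   -0.5] q [ 0.57  0.45 -0.61  1.84  0.32  0.94 -1.6 ] w 0.0007828709135475171
```

View pics/s2.png

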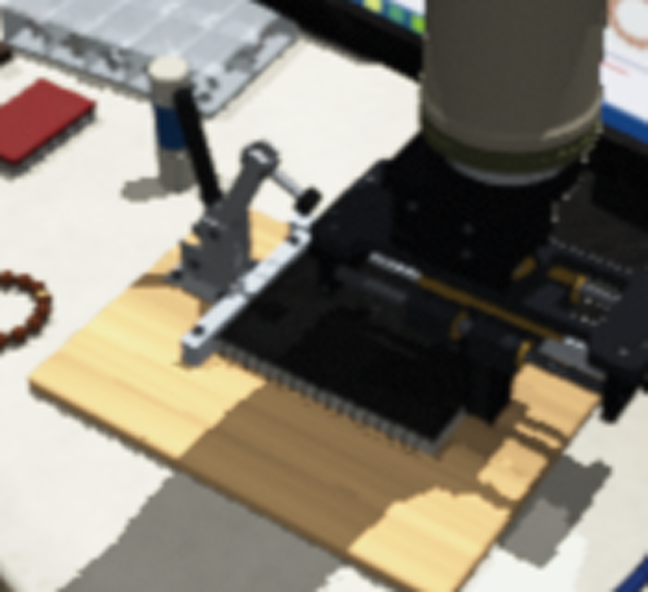

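Now flush against the side fence at 14 N. I re-seat it against the back fence with the two fingertips.

Emit:
play_rows(
  increments="0 0 0 0 0.012 0 0;0 0 0 0 0.012 -0.04 0;0 0 0 -0.04 0 -0.045 0.5;0 0 0 -0.085 -0.03 -0.045 1;0 0 0 -0.092 -0.065 -0.045 1;0 0 0 -0.092 -0.065 -0.045 1;0 0 0 -0.092 -0.065 -0.045 1;0 0 0 -0.092 -0.065 -0.045 1",
)

```text
time: 8.4
ee_pos: [0.4429, -0.028, 0.0617]
eef_rot: [0.997, 0.075, 0.0, -0.0]
ft_force: [0.1, -0.7, -0.7]
width: 0.0408
grip_force: 0.0
```

Emit:
play_rows(
  increments="0 0 0 0 0 0 1;0 0 0 0 0 0 1;0 0 0 0 0 0.03 1;0 0 0 0.004 0 0.045 1;0 0 0 0.01 0 0.045 1;0 0 0 0.016 0 0.045 1",
)

```text
time: 9.0
ee_pos: [0.4588, -0.025, 0.0168]
eef_rot: [0.997, 0.075, -0.0, -0.0]
ft_force: [0.1, -0.6, 0.4]
width: 0.0846
grip_force: 0.0
```

```bash
python3 -c "
from h import *
st();to(-38,-30,17)"
```

```text
t 9.0 jig [-52.7 -25.6  16.8] yaw -0.0 Fjig [ 0.  -0.7  0.4] q [ 0.6   0.29 -0.7   2.06  0.24  0.87 -1.66] w 0.08461958188390883
[-0.0005  0.0002 -0.0004] [ 0.0147  0.0044 -0.0002] rows 0.3067904117423668
```

Emit:
play_rows(
  increments="0 0 0 0.005 0 0 1;0 0 0 0.009 0 0 1;0 0 0 0.012 0 0 1;0 0 0 0.015 0 0 1;0 0 0 0.0175 0 0 1;0 0 0 0.0175 0 0 1",
)

```text
time: 9.6
ee_pos: [0.4727, -0.023, 0.0159]
eef_rot: [0.997, 0.075, -0.003, 0.0]
ft_force: [-12.1, -2.1, 8.2]
width: 0.0872
grip_force: 5.8
```

```bash
python3 -c "
from h import *
st()"
```

```text
t 9.6 jig [-38.6 -25.7  15.9] yaw -0.0 Fjig [-12.3  -0.3   8.2] q [ 0.57  0.32 -0.69  2.03  0.26  0.89 -1.68] w 0.08717885406101637
```

Seated on both fences. I withdraw, lift, and turn the tool by 90° for the handle.

Emit:
play_rows(
  increments="0 0 0 -0.02 0 0 1;0 0 0 -0.025 0 -0.04 1;0 0 -0.14 -0.025 0 -0.085 1;0 0 -0.28 -0.025 0 -0.13 1;0 0 -0.42 -0.02 0 -0.17 1;0 0 -0.56 -0.01 0 -0.18 1;0 0 -0.7 0 0 -0.18 1;0 0 -0.84 0 0 -0.18 1",
)

```text
time: 10.4
ee_pos: [0.4765, -0.0223, 0.1973]
eef_rot: [0.879, 0.478, 0.001, 0.0]
ft_force: [-0.3, -0.2, 1.0]
width: 0.0868
grip_force: 0.0
```

```bash
python3 - <<'E'
from h import *
s=st();to(-18,88,190,np.pi/2)
# path of TCP over the handle: s=100 on the grip, push side 28.5 mm off the hinge line
th=np.array([0,.15,.3,.45,.6,.75,.9,1.05,1.2,1.31,1.4]);f=1.31-th
for a,b in zip(th,f): print(a,np.round([107+100*np.cos(b)-28.5*np.sin(b)-9.6,26+100*np.sin(b)+28.5*np.cos(b)],1))
# where things stand in the top view now
c=camera("top");im=c["color"][:,:,::-1];hsv=cv2.cvtColor(im,cv2.COLOR_BGR2HSV)
cv2.imwrite('pics/t3.png',cv2.resize(im[170:290,190:355],None,fx=4,fy=4,interpolation=cv2.INTER_CUBIC))
E
```

```text
t 10.4 jig [-34.8 -25.6 197.3] yaw 0.846 Fjig [-0.4 -0.2  1. ] q [ 0.73  0.08 -0.8   1.84  0.06  1.25 -0.66] w 0.08684700487191667
[ 1.700e-03 -2.000e-04 -7.251e-01] [ 0.0961 -0.0628  0.0072] rows 2.300834688010437
0.0 [ 95.6 130. ]
0.15 [111.2 129.1]
0.3 [126.5 125.8]
0.45 [141.  120.4]
0.6 [154.7 112.8]
0.75 [167.  103.3]
0.9 [177.8  92. ]
1.05 [186.7  79.3]
1.2 [193.7  65.3]
1.31 [197.4  54.5]
1.4 [199.6  45.4]
```

View pics/t3.png

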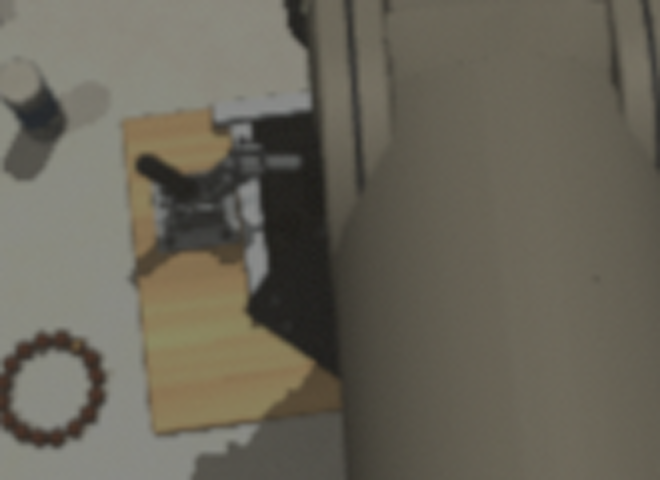

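The notebook lies along both fences, and the handle tip is at crop (148,165), which is about jig (28,113) as modelled. I move above the gap between the clamp arm and the handle.

Emit:
play_rows(
  increments="0 0 -0.14 0.02 -0.012 0 1;0 0 -0.28 0.045 -0.03 0 1;0 0 -0.42 0.07 -0.045 0 1;0 0 -0.56 0.096 -0.063 0 1;0 0 -0.68 0.096 -0.063 0 1;0 0 -0.725 0.096 -0.063 0 1;0 0 -0.725 0.096 -0.063 0 1",
)

```text
time: 11.15
ee_pos: [0.4753, 0.0925, 0.1965]
eef_rot: [0.655, 0.756, -0.0, 0.0]
ft_force: [-0.5, -0.5, -0.5]
width: 0.0871
grip_force: 0.0
```

```bash
python3 - <<'E'
from h import *
s=st();to(-18,86,132,np.pi/2)
c=camera("scene");cv2.imwrite('pics/s4.png',cv2.resize(c["color"][130:300,170:360,::-1],None,fx=3.5,fy=3.5,interpolation=cv2.INTER_CUBIC))
E
```

```text
t 11.15 jig [-18.8  88.1 196.5] yaw 1.563 Fjig [-0.6 -0.5 -0.5] q [ 0.61  0.12 -0.94  1.82  0.1   1.25 -0.22] w 0.08710554621351058
[-0.0002  0.0003 -0.0074] [-0.0021  0.0009  0.0645] rows 1.2911414025276169
```

View pics/s4.png

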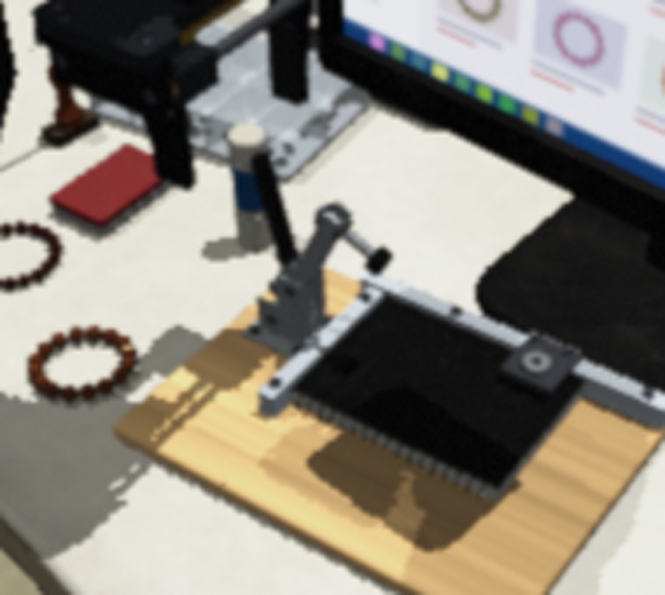

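The notebook is home and flush on both fences, and the tool is above the gap. That was my last picture, so from here I go by forces and colour masks.

Emit:
play_rows(
  increments="0 0 -0.007 -0.002 0.001 0.02 1;0 0 -0.007 -0.002 0.001 0.04 1;0 0 -0.007 -0.002 0.001 0.055 1;0 0 -0.007 -0.002 0.001 0.064 1;0 0 -0.007 -0.002 0.001 0.064 1",
)

```text
time: 11.7
ee_pos: [0.4762, 0.0904, 0.1316]
eef_rot: [0.652, 0.758, -0.001, -0.001]
ft_force: [0.3, -0.1, 0.2]
width: 0.0868
grip_force: 0.0
```

```bash
python3 - <<'E'
from h import *
s=st()
E
```

```text
t 11.7 jig [-18.3  85.9 131.6] yaw 1.571 Fjig [ 0.3 -0.1  0.2] q [ 0.58  0.21 -0.93  1.9   0.18  1.13 -0.27] w 0.08684781361587662
```

Emit:
play_rows(
  increments="0 0 0 0.008 0 0.001 1;0 0 0 0.017 0 0.002 1;0 0 0 0.025 0 0.0025 1;0 0 0 0.033 0 0.004 1;0 0 0 0.0405 0 0.006 1;0 0 0 0.048 0 0.0085 1;0 0 0 0.055 0 0.011 1;0 0 0 0.062 0 0.015 1",
)

```text
time: 12.5
ee_pos: [0.4674, 0.1524, 0.1173]
eef_rot: [0.652, 0.758, 0.0, 0.0]
ft_force: [-0.8, -0.3, -0.2]
width: 0.0871
grip_force: 0.0
```

```bash
python3 - <<'E'
from h import *
s=st()
c=camera("scene");f=1.31-.52
for f in(1.31,.79):
    P=lambda q:np.r_[O+X*.03+Y*(107+q*np.cos(f)-22*np.sin(f))/1e3,(26+q*np.sin(f)+22*np.cos(f))/1e3]
    uv=proj(c,[P(q) for q in(75,90,105,115)]);print(np.round(uv).tolist(),[c["color"][int(v+.5),int(u+.5)].tolist() for u,v in uv])
E
```

```text
t 12.5 jig [-17.7 148.6 117.3] yaw 1.572 Fjig [-0.8 -0.2 -0.2] q [ 0.46  0.25 -0.96  1.9   0.23  1.11 -0.43] w 0.08710389637233124
[[249.0, 190.0], [247.0, 184.0], [246.0, 178.0], [244.0, 174.0]] [[230, 228, 218], [170, 170, 164], [69, 84, 98], [90, 90, 82]]
[[236.0, 188.0], [231.0, 182.0], [227.0, 177.0], [224.0, 173.0]] [[6, 8, 9], [6, 8, 8], [10, 11, 11], [25, 24, 25]]
```

Emit:
play_rows(
  increments="0 0 0 0.006 0 0.0045 1;0 0 0 0.012 0 0.009 1;0 0 0 0.0185 0 0.014 1;0 0 0 0.024 0 0.0195 1;0 0 0 0.029 0 0.0255 1;0 0 0 0.034 0 0.0315 1;0 0 0 0.038 0 0.038 1;0 0 0 0.042 0 0.045 1",
)

```text
time: 13.35
ee_pos: [0.4612, 0.1935, 0.0721]
eef_rot: [0.652, 0.758, -0.0, 0.0]
ft_force: [-0.4, -2.4, 2.5]
width: 0.0869
grip_force: 1.3
```

```bash
python3 - <<'E'
from h import *
s=st();to(-18,199.6,45.4,np.pi/2)
E
```

```text
t 13.35 jig [-17.7 190.1  72.1] yaw 1.572 Fjig [-0.8 -2.3  2.5] q [ 0.34  0.35 -0.94  1.92  0.32  1.04 -0.59] w 0.08685799608200465
[0.0001 0.0004 0.0007] [ 0.0095 -0.0003  0.0267] rows 0.56650918780821
```

Contact force of about 2–3 N fits θ≈1.13. I continue over centre to the stop.

Emit:
play_rows(
  increments="0 0 0 0.0035 0 0.007 1;0 0 0 0.006 0 0.0125 1;0 0 0 0.0075 0 0.018 1;0 0 0 0.009 0 0.023 1;0 0 0 0.0095 0 0.027 1;0 0 0 0.0095 0 0.028 1;0 0 0 0.0095 0 0.028 1",
)

```text
time: 14.05
ee_pos: [0.4598, 0.203, 0.0453]
eef_rot: [0.652, 0.758, -0.0, 0.0]
ft_force: [-6.4, -2.7, 13.9]
width: 0.0868
grip_force: 7.0
```

```bash
python3 - <<'E'
from h import *
s=st()
E
```

```text
t 14.05 jig [-17.6 199.7  45.3] yaw 1.572 Fjig [-6.7 -1.7 13.9] q [ 0.29  0.4  -0.91  1.93  0.37  0.99 -0.64] w 0.0868071258648272
```

Force of 14 N on the finger says the handle is at its stop. I lift off and check.

Emit:
play_rows(
  increments="0 0 0 0 0 -0.01 1;0 0 0 0 0 -0.03 1;0 0 0 0 0 -0.07 1;0 0 0 0 0 -0.11 1;0 0 0 0 0 -0.15 1;0 0 0 -0.03 -0.03 -0.17 1;0 0 0 -0.06 -0.06 -0.18 1;0 0 0 -0.06 -0.06 -0.18 1",
)

```text
time: 14.85
ee_pos: [0.4087, 0.131, 0.2268]
eef_rot: [0.653, 0.757, -0.0, 0.004]
ft_force: [-0.6, 0.3, -0.3]
width: 0.0872
grip_force: 0.0
```

```bash
python3 - <<'E'
from h import *
s=st()
c=camera("scene");k=c["color"].max(2)
for th in(1.0,1.2,1.4):
    f=1.31-th
    P=lambda q:np.r_[O+X*.03+Y*(107+q*np.cos(f)-22*np.sin(f))/1e3,(26+q*np.sin(f)+22*np.cos(f))/1e3]
    uv=proj(c,[P(q) for q in(70,80,90,100,110,116)]);print(th,np.round(uv).tolist(),[int(k[int(v+.5),int(u+.5)]) for u,v in uv])
# notebook outline corner expectations at home vs seen darkness: inside/outside samples of each edge (scene)
for nm,jx,jy in(("rear-left in",74,52),("front in",-24,-13),("front out",-38,-13),("right in",10,-81),("right out",10,-92),("rear in",74,10)):
    u,v=proj(c,np.r_[O+X*jx/1e3+Y*jy/1e3,.024])[0];print(nm,int(k[int(v+.5),int(u+.5)]))
E
```

```text
t 14.85 jig [-78.9 136.1 226.8] yaw 1.568 Fjig [-0.6  0.4 -0.3] q [ 0.64 -0.11 -0.97  1.9  -0.08  1.3  -0.17] w 0.08716859078906652
1.0 [[229.0, 194.0], [225.0, 191.0], [222.0, 189.0], [219.0, 186.0], [215.0, 184.0], [213.0, 182.0]] [227, 227, 227, 226, 61, 114]
1.2 [[227.0, 197.0], [223.0, 195.0], [220.0, 193.0], [217.0, 192.0], [213.0, 190.0], [211.0, 189.0]] [228, 226, 226, 226, 208, 129]
1.4 [[226.0, 201.0], [223.0, 200.0], [219.0, 199.0], [216.0, 198.0], [213.0, 197.0], [211.0, 196.0]] [23, 19, 19, 18, 17, 27]
rear-left in 65
front in 17
front out 80
right in 16
right out 190
rear in 20
```

The handle lies at θ=1.40 (locked) with the tool clear, and the samples inside and outside the notebook's edges fit the home position. Handing in.

```bash
python3 -c "
from bench import *
print(close_job())"
```

```text
the job is handed in; nothing more can be done
None
```

The job is handed in: the notebook was pushed home against both fences under the drill-bush plate, and the clamp is locked over centre at its stop, at about 15 s of the 54 s limit; I pushed nothing else, though I did not re-check the pen, glue stick and bracelet at the end.

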